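# Lock the cable reel's axle with its spring clip

### The job

Press the keeper's green plunger all the way down so that the orange spring clip rises out of its slot, then take the clip and press it, jaws first, into the groove of the reel stand's axle until it snaps fully home around the axle. Do not force it: it goes in easily at the groove and nowhere else. Let go of it there and leave the other things on the bench where they are.

Things in the scene. Friction and masses are not known exactly. Their poses are not given: they have to be found in the camera images.
- stand: Grey reel stand, fixed. Base 120 (x) x 190 (y) x 12 mm; origin at the centre of its underside, z up. A bracket at its -y end (y -67 to -89 mm) carries a level steel axle, 30 mm in diameter, along the stand's y, centre line at x = 0, 105 mm above the bench. On the axle: a blue and white reel (80 mm in diameter) beside the bracket, a black end cap (38 mm) at the +y end, and one groove between them.
- axle_line (a point): Point on the axle's centre line, 35 mm along the stand's +y from its origin, 105 mm above the bench. Axes as the stand's. The dark groove (bottom 20 mm in diameter, 16 mm wide) is centred anywhere within 18 mm of this point along y, as the axle and its reel are clamped at a different place endwise each time; no reading tells where: find it by eye or touch. At least 37 mm of bare axle on either side.
- clip: Orange spring clip, a flat fork 103 mm long, 44 mm wide, 10 mm thick, about 110 g, loose. Origin at the centre of its round seat, which lies on the axle's centre line when the clip is home. z points from jaws to grip tab, y is square to the plate, x across it. It starts in the keeper's slot, tab up, its top 1 mm below the rim. In the groove the plate has 3 mm of room on each side.
- clip_tab (a point): Middle of the clip's grip tab, 71 mm from the clip's origin along its z. The tab is 30 mm wide (x), 10 mm thick (y) and spans z = 52 to 90 mm; below it a 44 mm wide bridge spans z = 40 to 54 mm. Axes as the clip's.
- clip_mouth (a point): Middle of the mouth between the rounded lips of the two sprung jaws, at clip z = -9 mm; the jaws end at -13 mm. The mouth is 14 mm wide. Pressed along clip -z, plate square to the axle, the lips first touch the groove's bottom with the clip's origin 17 mm from the centre line, then snap around it at 6 to 12 N. On the bare 30 mm axle they stop at 24 mm and will not pass; over 70 N is forcing.
- keeper: Grey block, fixed, 126 (x from -90 to +36 mm) x 54 (y) x 118 mm high; origin on its underside below the middle of the slot, z up. The slot in its top is 48 (x) x 14 mm (y); the clip stands in it with its plate along the keeper's x. A plunger stands in its top, 60 mm from the slot towards the keeper's -x.
- slot_mouth (a point): Middle of the slot's mouth, on the keeper's top face, 118 mm above the bench.
- plunger_top (a point): Centre of the top face of the green plunger cap (34 mm in diameter); 50 mm above the keeper's top face when up, 12 mm when down.
- plunger (a joint): How far the plunger is pressed down: 0 (up) to 0.038 m (fully down). It takes about 7 N, and stays where it is left. A plate under the clip rises as far as the plunger is pressed, so with the plunger down the clip's tab stands 37 mm out of the slot.
- screwdriver: Screwdriver 190 mm long, lying on the bench near the middle; leave alone.
- spare_reel: Blue spare reel, 80 mm in diameter and 50 mm high, standing at the back; leave alone.
- mug: White mug, 80 mm in diameter and 90 mm high, on the left; leave alone.
- jar: Small jar, 60 mm in diameter and 80 mm high, on the right; leave alone.
- module: Metal plug-in module 120 x 50 x 90 mm at the back left; leave alone.
- wrench: Wrench 170 mm long, lying on the bench near the robot, on the right; leave alone.
- tray: Grey parts tray 90 x 170 x 35 mm at the back; leave alone.
Not all that is in view belongs to the job. What is shaped like the stand but purple is not meant.

How it is judged:
On the way:
1. the plunger is pressed fully down and the clip stands raised in the slot (value of joint plunger above 0.034 m and z of clip in the frame of keeper between 0.055 and 0.075 m and horizontal distance between clip and slot_mouth below 0.01 m), for 0.2 s.
At the end, for the whole second after the job is handed in: The clip is home in the groove: its seat centre lies within 3 mm of the axle's centre line in height and across, within the stretch where the groove can lie (24 mm either way of axle_line), its plate square to the axle within 0.3 rad, and it is at rest. It may be turned about the axle (x of clip in the frame of axle_line between -0.003 and 0.003 m and z of clip in the frame of axle_line between -0.003 and 0.003 m and y of clip in the frame of axle_line between -0.024 and 0.024 m and angle between the y axis of clip and the y axis of axle_line, either way round below 0.3 rad and linear speed of clip below 0.02 m/s and angular speed of clip below 0.3 rad/s); the robot touches nothing.
It fails at once if a bystander is moved more than 30 mm (distance of any of screwdriver, spare_reel, mug, jar, module, wrench, tray from where it was at the start of the episode above 0.03 m).
It fails at once if the clip is forced against the axle or stand with over 70 N (contact force between clip and stand above 70 N).
It also fails if it takes over 64 s, if anything falls off the work surface, if the arm or the gripper's body presses on something with over 40 N, if the wrist force passes 120 N, or if a joint passes its speed limit or range.

### The arm

A 7-joint arm with a two-finger parallel gripper is mounted at the origin on the work surface. World frame = base frame: x ahead of the robot, y to its left, z up, the work surface at z = 0. Lengths are in m, angles in rad, forces in N, time in s.
With the tool pointing down it reaches from about 0.375 to 0.925 m from the base axis. Payload 3.1 kg.
Tool frame: the origin (TCP) lies between the finger pads; the fingertips stand 19 mm ahead of it and the grasp point (between the pads) is the TCP; z points along the fingers, y is the direction in which the jaws open and shut (so a half turn about z gives the same grasp; the last joint's range is limited). The gripper opens to 85 mm and grips with 20 to 120 N. Pads are 22 mm wide; open, the fingers measure 114 mm over their backs; the gripper's body (76 mm by 85 mm) begins 54 mm behind the grasp point. The pads swing forward as they close: fully open they stand 13 mm farther back than shut.
Start: joints at [1.205, 0.383, 0.044, 1.598, -0.018, 1.161, -0.05], TCP at [0.172, -0.627, 0.25] pointing down, gripper open.
Joint ranges: [-2.61, 2.61], [-0.41, 2.15], [-1.48, 1.57], [0, 2.5], [-1.57, 4.71], [0.05, 1.97], [-2.85, 2.85]. Speed limits (rad/s): [2.79, 2.79, 3.14, 3.14, 3.14, 3.14, 3.14].

### API

Orientations are given as a unit quaternion [x, y, z, w].
In Python, from bench import move_ptp, movel, move_j, move_gripper, pause, inverse_kinematics, read_camera, camera_params, MotionError, sign_off, look_for, tip_of, read_time_s, read_qpos, read_joint_vel, read_effort, read_eef_pos, read_tcp_rot, read_ft_force, read_ft_torque, read_finger_gap gives the robot as it stands. Calls block until the motion is done:
- move_ptp(position, orientation): joint-space move of the TCP to a pose.
- movel(position, orientation=None, speed=0.15): straight line of the TCP; orientation=None keeps the orientation; speed is the mean speed in m/s.
- move_j(angles): joint-space move.
- move_gripper(opening, effort=None): finger opening in m; effort is the grip in N (None keeps the last); returns when the fingers have stopped.
- pause(seconds).
- inverse_kinematics(position, orientation): joint angles nearest the present ones, or None.
- read_camera(name): name is "side" or "top"; returns the picture (384x512x3 uint8, red, green, blue); there is no depth.
- camera_params(name): a dict with "K" (3x3 intrinsics, pixels), "dist_coeffs" ([k1, k2, p1, p2, k3] as OpenCV has them; the pictures are not rectified), "camera_from_world" (4x4, takes a point from world to camera coordinates). Camera axes: x right, y down, z forward; pixel columns grow to the right and rows downward; lengths in m; the calibration is good to about 2 mm. A picture is of the moment at which its call begins. camera_params takes no time and is no camera call.
A pose or a line that the arm cannot do raises MotionError and nothing moves.
- sign_off(): hands the job in, once; it reports no verdict.
Trained networks look in the newest picture that a camera, given by its name, has taken for a name from the list of things; names that differ only in an ending like _2 or _b are one class to them, and where a whole thing is asked for, a point or a joint stands for the part that bears it (a point fixed in the world has none). Each returns a list of dicts, best first, with "confidence" (0 to 1); they miss things now and then, are a little off and sometimes report something else, mostly with a low value. They report only what shows in the picture. A call takes as long as a camera call. They do not tell look-alikes from the thing itself.
- look_for(camera, name): "at" ([column, row] in pixels, amid what is visible of it).
- tip_of(camera, name): "at" ([column, row] in pixels: a listed point, or the origin of a listed thing).
Readings, each from a call of its own:
- read_time_s(): time.
- read_qpos(): joint angles.
- read_joint_vel(): joint speeds.
- read_effort(): joint torques, N m.
- read_eef_pos(): TCP position.
- read_tcp_rot(): TCP orientation.
- read_ft_force(): force on the tool from outside, world axes, zero at the start.
- read_ft_torque(): the same for the moment, N m.
- read_finger_gap(): finger opening in m.
Only numpy, scipy, OpenCV 4.12 (cv2) and the standard library are available. Lean on these libraries where they do the work, as an engineer would, in place of code of your own. Each camera call takes 0.05 s, during which the arm holds its last target.

## Working session

There is one attempt and no reset: what is moved stays moved. The work goes in short steps, each a Python script; the robot and the scene stay as the last script left them, time stands still between calls to the robot, and variables do not carry over. Pictures are saved under pics/ and viewed, and the job is handed in when it is done.

```bash
ls; mkdir -p pics
cat > h.py <<'E'
from bench import *
import numpy as np, cv2
from scipy.spatial.transform import Rotation as R
def save(cam,n):
    im=read_camera(cam); cv2.imwrite(f'pics/{n}.png',im[:,:,::-1]); return im
def ray(cam,px):
    p=camera_params(cam); K=np.array(p['K']);d=np.array(p['dist_coeffs']);T=np.array(p['camera_from_world'])
    u=cv2.undistortPoints(np.array([[px]],float),K,d)[0,0]
    Rm=T[:3,:3]; return -Rm.T@T[:3,3], Rm.T@np.array([u[0],u[1],1])
def atz(cam,px,z):
    c,v=ray(cam,px); return c+v*(z-c[2])/v[2]
def proj(cam,P):
    p=camera_params(cam);T=np.array(p['camera_from_world'])
    return cv2.projectPoints(np.array(P,float).reshape(-1,3),cv2.Rodrigues(T[:3,:3])[0],T[:3,3],np.array(p['K']),np.array(p['dist_coeffs']))[0][:,0]
def down(yaw): # jaw axis (tool y) direction yaw from world y
    return (R.from_euler('z',yaw)*R.from_euler('x',np.pi)).as_quat()
E
python3 - <<'E'
from h import *
for c in('side','top'):
    save(c,c+'0'); p=camera_params(c);T=np.array(p['camera_from_world']);print(c,-T[:3,:3].T@T[:3,3],np.array(p['K'])[0,0])
    for n in('stand','axle_line','clip','slot_mouth','plunger_top','keeper'):
        print(n,[(np.round(d['at'],1).tolist(),round(d['confidence'],2)) for d in tip_of(c,n)])
print(read_time_s(),R.from_quat(read_tcp_rot()).as_matrix().round(3), read_qpos())
E
```

```text
pics
side [0.09823903 0.98868187 0.81615349] 405.72782649493814
stand [([237.4, 257.5], 0.89), ([302.6, 288.6], 0.58)]
axle_line [([250.6, 378.8], 0.91), ([228.3, 234.8], 0.68), ([296.5, 268.2], 0.6)]
clip []
slot_mouth [([282.9, 165.3], 0.84), ([227.9, 187.3], 0.16)]
plunger_top [([298.4, 152.3], 0.51)]
keeper [([279.4, 193.2], 0.9), ([344.3, 202.4], 0.22)]
top [0.29942632 0.02104275 1.37531743] 414.00289853677054
stand [([104.9, 268.6], 0.87), ([206.5, 198.2], 0.81), ([198.1, 257.4], 0.55)]
axle_line [([178.7, 263.1], 0.8), ([80.7, 269.5], 0.77), ([192.7, 189.7], 0.58), ([266.1, 190.9], 0.23)]
clip [([304.3, 129.2], 0.54), ([316.3, 185.6], 0.53), ([318.3, 190.9], 0.48)]
slot_mouth [([320.7, 183.8], 0.85)]
plunger_top [([331.7, 199.5], 0.58)]
keeper [([319.2, 187.9], 0.76), ([206.0, 139.1], 0.75)]
0.7 [[ 0.964  0.265  0.   ]
 [ 0.265 -0.964 -0.   ]
 [ 0.     0.    -1.   ]] [ 1.20519431  0.38284396  0.04395888  1.5978641  -0.01790482  1.16122516
 -0.04991885]
```

View pics/side0.png

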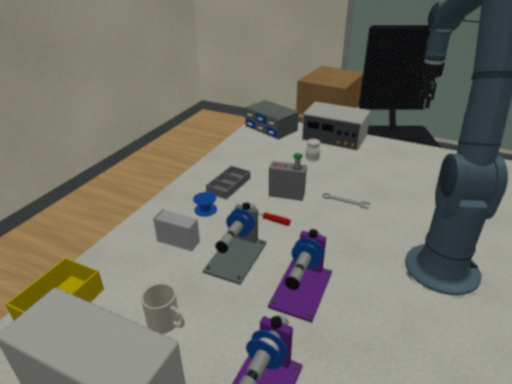

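View pics/top0.png

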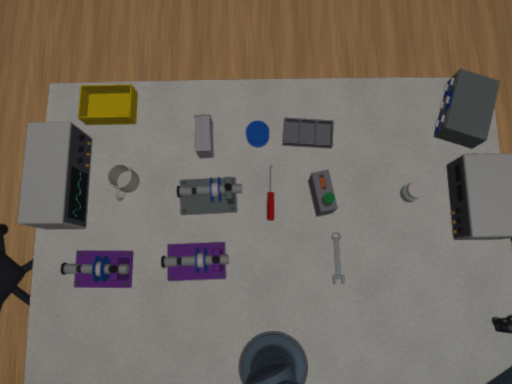

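The side view shows the grey stand at about (237,255), with purple look-alikes at (300,290) and (265,360), and the keeper at (287,180). In the top view the grey stand is at (208,195), its end cap pointing left. The keeper is at (322,193), with the orange clip slot at (323,182) and the green plunger at (329,199). I'll zoom in next.

Run:
```python
import cv2,numpy as np
t=cv2.imread('pics/top0.png');s=cv2.imread('pics/side0.png')
f=lambda im,x,y,w,h,k:cv2.resize(im[y:y+h,x:x+w],None,fx=k,fy=k,interpolation=cv2.INTER_CUBIC)
cv2.imwrite('pics/z1.png',np.hstack([f(t,172,168,72,54,5),f(t,300,160,50,54,5)]))
cv2.imwrite('pics/z2.png',np.hstack([f(s,200,195,72,90,5),f(s,260,145,55,90,5)]))
```

```text
(no output)
```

View pics/z1.png

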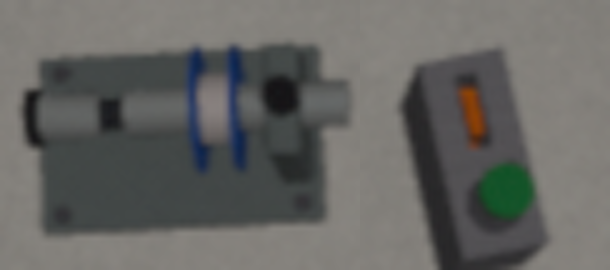

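View pics/z2.png

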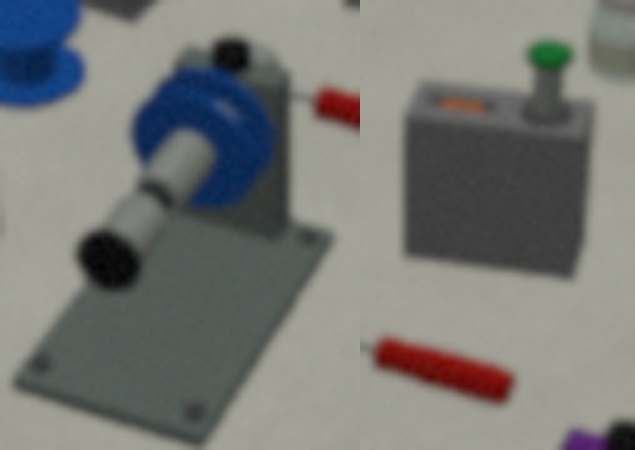

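```bash
cat > fit.py <<'E'
from h import *
from scipy.optimize import least_squares
def fit(pts,x0):
    # pts: (cam,px,local xyz)
    def f(x):
        r=[]
        for c,px,l in pts:
            w=R.from_euler('z',x[2]).apply(l)+[x[0],x[1],0]
            r+=list(proj(c,w)[0]-px)
        return np.array(r)
    s=least_squares(f,x0,loss='soft_l1'); return s.x,f(s.x).reshape(-1,2)
T=lambda x,y:(172+x/5,168+y/5)
T2=lambda x,y:(300+(x-360)/5,160+y/5)
S=lambda x,y:(200+x/5,195+y/5)
S2=lambda x,y:(260+(x-360)/5,145+y/5)
im=cv2.imread('pics/top0.png').astype(float);B,G,Rr=im[160:214,300:350].transpose(2,0,1)
def cen(w):
    w=np.clip(w,0,None);w[w<25]=0;y,x=np.mgrid[160:214,300:350];return (w*x).sum()/w.sum(),(w*y).sum()/w.sum()
cl=cen(Rr-np.maximum(B,G)); pl=cen(G-np.maximum(B,Rr)); print('clip',cl,'pl',pl)
st=[('top',T(42,60),(.06,.095,.012)),('top',T(318,47),(.06,-.095,.012)),('top',T(325,222),(-.06,-.095,.012)),('top',T(45,235),(-.06,.095,.012)),
('side',S(15,384),(.06,.095,.012)),('side',S(203,444),(-.06,.095,.012)),('side',S(333,236),(-.06,-.095,.012))]
if __name__=='__main__':
    x0=[*atz('top',(208,196),.012)[:2],0]
    x,r=fit(st,x0);print('stand',x.round(4),r.round(1).tolist())
    g=atz('top',T(110,114),.107);print('groove world',g, 'in stand',R.from_euler('z',-x[2]).apply(g-[x[0],x[1],0]))
    g2,v=ray('side',S(156,192)); print('side groove at x=0:')
    n=R.from_euler('z',x[2]).apply([1,0,0]); t=(np.array([x[0],x[1],0])-g2)@n/(v@n);P=g2+v*t;print(P,R.from_euler('z',-x[2]).apply(P-[x[0],x[1],0]))
    k=[('top',T2(418,68),(.036,.027,.118)),('top',T2(502,50),(.036,-.027,.118)),('top',T2(548,240),(-.09,-.027,.118)),('top',T2(452,268),(-.09,.027,.118)),
    ('top',cl,(0,0,.117)),('top',pl,(-.06,0,.168)),
    ('side',S2(421,82),(.036,-.027,.118)),('side',S2(594,102),(-.09,-.027,.118)),('side',S2(580,128),(-.09,.027,.118)),('side',S2(408,112),(.036,.027,.118)),('side',S2(550,52),(-.06,0,.168)),('side',S2(575,276),(-.09,.027,0)),('side',S2(405,254),(.036,.027,0))]
    x,r=fit(k,[*atz('top',cl,.118)[:2],0.2]);print('keeper',x.round(4),r.round(1).tolist())
    # top only by direct
    a=atz('top',cl,.117);b=atz('top',pl,.168);print(a,b,np.linalg.norm((a-b)[:2]),np.arctan2(*(a-b)[[1,0]]))
E
python3 fit.py; python3 -c "
from h import *
for c in('top','side'): print(c,tip_of(c,'wrench')[:1])"
```

```text
clip (np.float64(322.07846556233653), np.float64(182.20880557977333)) pl (np.float64(328.9186114352392), np.float64(197.6336056009335))
stand [0.5462 0.2081 0.035 ] [[-1.3, -0.2], [-0.5, -0.2], [-0.6, 0.0], [-1.6, 0.0], [-0.3, -2.5], [0.8, -2.0], [1.6, -2.2]]
groove world [0.545959   0.23752453 0.107     ] in stand [0.0007906  0.02939435 0.107     ]
side groove at x=0:
[0.54520261 0.2365348  0.11044465] [6.73265404e-18 2.84317126e-02 1.10444653e-01]
keeper [ 0.5663 -0.1618  0.1825] [[-0.6, -0.9], [-0.5, -0.6], [-0.5, 0.7], [1.5, -1.6], [-0.1, 0.0], [-0.1, 0.4], [0.4, -1.3], [0.8, -0.9], [1.0, 1.5], [-0.6, -0.0], [0.5, -1.1], [0.1, 0.5], [-0.3, -0.1]]
[ 0.56633368 -0.16207986  0.117     ] [ 0.50864516 -0.1730972   0.168     ] 0.0587311403456647 0.18870731490063836
top [{'at': [337.4, 258.5], 'confidence': 0.75}]
side [{'at': [344.2, 201.5], 'confidence': 0.74}]
```

```bash
sed -i 's#^T=lambda.*#T=lambda x,y:(171.6+x/5,167.6+y/5)#;s#^T2=.*#T2=lambda x,y:(299.6+(x-360)/5,159.6+y/5)#;s#^S=.*#S=lambda x,y:(199.6+x/5,194.6+y/5)#;s#^S2=.*#S2=lambda x,y:(259.6+(x-360)/5,144.6+y/5)#' fit.py; python3 fit.py
python3 - <<'E'
from h import *
try:
    q=down(0.186)
    move_gripper(0.0)
    p=np.array([0.5077,-0.1730])
    move_ptp([*p,0.23],q); print(read_time_s(),read_ft_force())
    movel([*p,0.195],q,0.1)
    f0=read_ft_force()
    z=.195
    while z>0.1455:
        z-=.005 if z>.155 else .0015
        movel([*p,z],speed=0.05); f=read_ft_force(); print(round(z,4),read_eef_pos()[2].round(4),np.round(f,1))
        if f[2]>22: break
    save('top','t1')
    save('side','s1');print(read_time_s())
except MotionError as e: print(e)
E
```

```text
clip (np.float64(322.07846556233653), np.float64(182.20880557977333)) pl (np.float64(328.9186114352392), np.float64(197.6336056009335))
stand [0.5474 0.2091 0.0364] [[-1.2, -0.1], [-0.4, -0.2], [-0.5, -0.0], [-1.4, 0.1], [-0.4, -2.0], [0.6, -1.6], [1.5, -1.8]]
groove world [0.54724957 0.2388066  0.107     ] in stand [0.0008969  0.02972683 0.107     ]
side groove at x=0:
[0.54643645 0.23649086 0.111391  ] [-1.73829861e-17  2.74422319e-02  1.11391003e-01]
keeper [ 0.5674 -0.1614  0.1829] [[-0.3, -0.8], [-0.2, -0.5], [-0.3, 0.7], [1.7, -1.5], [-0.2, -0.3], [-0.2, 0.1], [0.5, -0.9], [0.9, -0.5], [1.1, 1.8], [-0.5, 0.3], [0.5, -0.7], [0.1, 0.9], [-0.3, 0.3]]
[ 0.56633368 -0.16207986  0.117     ] [ 0.50864516 -0.1730972   0.168     ] 0.0587311403456647 0.18870731490063836
3.6 [ 0.04020367 -0.18737553  0.20758324]
0.19 0.1902 [0.5 0.2 0.6]
0.185 0.1854 [ 1.6 -0.9  1.5]
0.18 0.1804 [ 1.  -0.4  2. ]
0.175 0.1752 [ 1.5 -0.2  2.6]
0.17 0.17 [ 1.4 -0.7  1.6]
0.165 0.1649 [ 1.2 -0.6  1.2]
0.16 0.1597 [ 1.4 -0.6  1.1]
0.155 0.1546 [ 1.3 -0.6  0.2]
0.1535 0.1535 [-1.4 -0.2  3.6]
0.152 0.152 [-1.3  1.1  3.6]
0.1505 0.1504 [-1.2  0.4  4.7]
0.149 0.1491 [-2.   0.6  6.2]
0.1475 0.149 [-4.6  0.2 13.6]
0.146 0.149 [-6.9  2.4 20.7]
0.1445 0.1489 [-11.    2.5  28. ]
7.95
```

Run:
```python
from h import *
movel([0.5077,-0.1730,0.149],speed=0.05)
movel([0.5077,-0.1730,0.27],speed=0.2); move_gripper(0.06)
t=save('top','t2');s=save('side','s2')
print(read_time_s())
f=lambda im,x,y,w,h,k:cv2.resize(im[y:y+h,x:x+w],None,fx=k,fy=k,interpolation=cv2.INTER_CUBIC)
cv2.imwrite('pics/z3.png',np.hstack([f(t,290,150,70,80,5),f(s,255,130,70,80,5)])[:,:,::-1])
print(tip_of('side','clip_tab')[:2],tip_of('top','clip_tab')[:2])
print(proj('side',[[.566,-.162,.154],[.566,-.162,.135]]),proj('top',[[.566,-.162,.154]]))
```

```text
9.6583
[{'at': [279.5, 160.1], 'confidence': 0.54}] [{'at': [321.9, 179.0], 'confidence': 0.56}]
[[281.22053722 155.83960364]
 [281.07473782 160.6777254 ]] [[323.73956976 179.75183748]]
```

View pics/z3.png

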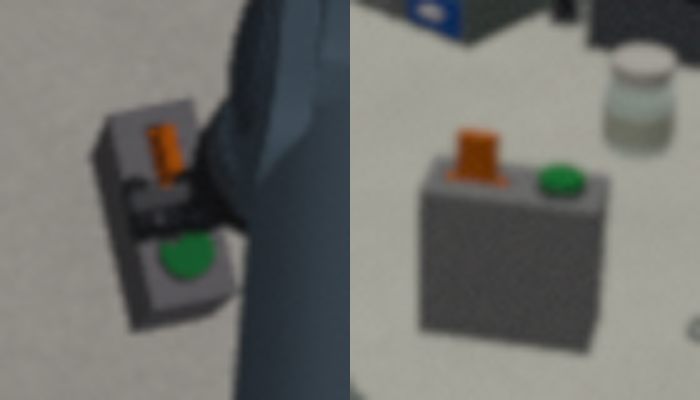

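The plunger cap is flat on the keeper (top crop (187,255)) and the tab stands up: side crop (478,155), which is image (280,160.6), within 1 px of where I projected it. Now the grasp.

Run:
```python
from h import *
q=down(0.186); p=np.array([0.5665,-0.1617])
try:
    movel([*p,0.25],q,0.25)
    movel([*p,0.141],q,0.15); print(read_ft_force().round(1))
    move_gripper(0.0,60); print(read_finger_gap(),read_ft_force().round(1),read_ft_torque().round(2),read_eef_pos())
    for z in(.15,.18,.22,.285): movel([*p,z],q,0.12); print(z,read_finger_gap(),read_ft_force().round(1))
    Q=down(0.036); 
    move_ptp([0.5465,0.2375,0.285],Q); print(read_eef_pos(),read_finger_gap(),read_time_s())
    t=save('top','t3');s=save('side','s3')
    f=lambda im,x,y,w,h,k:cv2.resize(im[y:y+h,x:x+w],None,fx=k,fy=k,interpolation=cv2.INTER_CUBIC)
    cv2.imwrite('pics/z4.png',np.hstack([f(t,165,140,80,100,5),f(s,190,160,80,100,5)])[:,:,::-1])
except MotionError as e: print(e)
```

```text
[-0.9 -0.5  0.3]
0.008856190119074464 [0.2 0.7 1.8] [0.14 0.07 0.01] [ 0.56696697 -0.16157789  0.14165591]
0.15 0.008810473187559186 [-0.2 -0.3 -0.8]
0.18 0.00920351006433587 [-0.8 -0.9 -1.1]
0.22 0.00904020123995471 [ 0.4  1.5 -0.9]
0.285 0.00902440192171833 [ 0.7  0.  -0.6]
[0.54741054 0.23527936 0.28455439] 0.009349024974955208 14.85
```

View pics/z4.png

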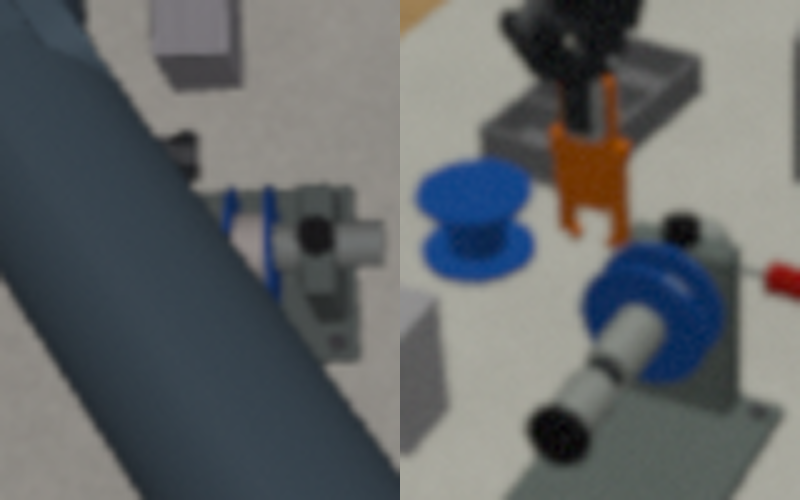

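Run:
```python
from h import *
Q=down(0.036)
movel([0.5468,0.2380,0.215],Q,0.12); pause(.2)
print(read_eef_pos(),read_ft_force().round(1),read_finger_gap(),read_time_s())
t=save('top','t4');s=save('side','s4')
f=lambda im,x,y,w,h,k:cv2.resize(im[y:y+h,x:x+w],None,fx=k,fy=k,interpolation=cv2.INTER_CUBIC)
cv2.imwrite('pics/z5.png',f(s,200,180,64,75,8)[:,:,::-1])
e=read_eef_pos()
print(proj('side',[e-[0,0,.077],e-[0,0,.086],e+[0,0,.013],[.5465,.238,.105]]).round(1))
for n in('clip_mouth','clip_tab','clip','axle_line'): print(n,tip_of('side',n))
```

```text
[0.54752947 0.23846692 0.21626803] [-0.8 -0.2 -1.2] 0.009158191664861953 15.8833
[[229.8 225.4]
 [229.9 228. ]
 [228.3 197.8]
 [230.6 235.1]]
clip_mouth [{'at': [231.7, 228.1], 'confidence': 0.59}, {'at': [282.4, 163.5], 'confidence': 0.42}]
clip_tab [{'at': [230.5, 200.2], 'confidence': 0.79}, {'at': [235.1, 259.8], 'confidence': 0.52}]
clip [{'at': [227.0, 223.4], 'confidence': 0.84}]
axle_line [{'at': [249.9, 379.4], 'confidence': 0.94}, {'at': [230.2, 236.9], 'confidence': 0.79}, {'at': [298.9, 269.5], 'confidence': 0.62}]
```

View pics/z5.png

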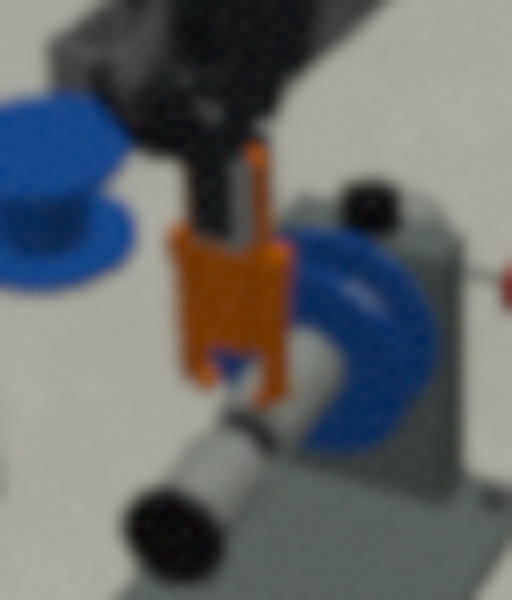

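Run:
```python
from h import *
im=cv2.imread('pics/top0.png',0).astype(float)
p=im[190:193,184:206].mean(0);print(p.round().astype(int))
w=np.clip(im[190:193,191:198].mean(0)*-1+100,0,None);c=(w*np.arange(191,198)).sum()/w.sum();print(c,atz('top',(c,190.6),.108))
# side: profile along axle
cs=proj('side',[[.5465+.0364*-(y-.238),y,.112] for y in np.arange(.215,.262,.002)])
s=cv2.imread('pics/side0.png',0).astype(np.float32)
for dz in(0,1,2):
  v=cv2.remap(s,cs[:,0].astype(np.float32)[None],(cs[:,1]+dz-1).astype(np.float32)[None],cv2.INTER_LINEAR)[0]
  print([(round(.215+.002*i,3),int(a)) for i,a in enumerate(v)])
```

```text
[97 97 97 98 97 97 94 76 40 29 29 36 67 90 94 94 94 94 94 94 93 93]
193.692 [0.54641347 0.23833337 0.108     ]
[(0.215, 129), (0.217, 128), (0.219, 128), (0.221, 128), (0.223, 128), (0.225, 123), (0.227, 117), (0.229, 107), (0.231, 94), (0.233, 79), (0.235, 65), (0.237, 53), (0.239, 52), (0.241, 57), (0.243, 68), (0.245, 86), (0.247, 105), (0.249, 112), (0.251, 120), (0.253, 123), (0.255, 124), (0.257, 125), (0.259, 125), (0.261, 125)]
[(0.215, 125), (0.217, 126), (0.219, 125), (0.221, 122), (0.223, 118), (0.225, 108), (0.227, 96), (0.229, 82), (0.231, 68), (0.233, 55), (0.235, 50), (0.237, 51), (0.239, 63), (0.241, 81), (0.243, 96), (0.245, 109), (0.247, 120), (0.249, 122), (0.251, 124), (0.253, 125), (0.255, 125), (0.257, 125), (0.259, 126), (0.261, 126)]
[(0.215, 121), (0.217, 120), (0.219, 116), (0.221, 109), (0.223, 98), (0.225, 86), (0.227, 73), (0.229, 59), (0.231, 52), (0.233, 49), (0.235, 56), (0.237, 70), (0.239, 87), (0.241, 104), (0.243, 113), (0.245, 120), (0.247, 124), (0.249, 124), (0.251, 124), (0.253, 123), (0.255, 123), (0.257, 124), (0.259, 125), (0.261, 124)]
```

Both cameras put the groove at y≈0.238. In the side picture the mouth sits over the axle, with the groove at about (230.7,233). Next I press in, watching the force.

Run:
```python
from h import *
Q=down(0.036)
z=.211
while z>0.1785:
    z-=.0025
    movel([0.5466,0.2380,z],Q,0.04); f=read_ft_force(); e=read_eef_pos(); print(round(z,4),e.round(4),f.round(1),read_ft_torque().round(2))
    if abs(f[2])>25 or np.hypot(f[0],f[1])>20: print('stop');break
print(read_time_s(),read_finger_gap())
s=save('side','s5')
cv2.imwrite('pics/z6.png',cv2.resize(s[180:255,200:264],None,fx=8,fy=8,interpolation=cv2.INTER_CUBIC)[:,:,::-1])
```

```text
0.2085 [0.5462 0.2377 0.2078] [ 1.2  0.4 -0.7] [-0.02 -0.02 -0.01]
0.206 [0.5465 0.2379 0.2058] [ 0.1  0.1 -1.2] [0.01 0.01 0.05]
0.2035 [0.5465 0.2379 0.2033] [ 0.1  0.2 -1.3] [ 0.03 -0.03  0.05]
0.201 [0.5465 0.2379 0.2008] [-0.9  0.4 -1.5] [-0.02 -0.03 -0.04]
0.1985 [0.5467 0.2383 0.1988] [-0.2  0.6  1.5] [-0.    0.15 -0.07]
0.196 [0.5469 0.2387 0.1968] [-1.2  0.3  3.3] [0.09 0.23 0.04]
0.1935 [0.5468 0.2388 0.1939] [-0.9  1.5  4. ] [ 0.33  0.19 -0.06]
0.191 [0.5466 0.2383 0.1908] [-0.4  0.7  2.3] [ 0.35  0.11 -0.04]
0.1885 [0.5464 0.2375 0.1876] [ 0.2  1.3 -0.1] [ 0.26 -0.04 -0.  ]
0.186 [0.5462 0.2372 0.1848] [ 1.   0.7 -2.7] [ 0.18 -0.12 -0.01]
0.1835 [0.5463 0.2373 0.1826] [ 0.   0.2 -3.5] [ 0.04 -0.19 -0.03]
0.181 [0.5467 0.2378 0.1819] [-1.6 -2.4  4.4] [-0.37  0.4  -0.07]
0.1785 [0.5469 0.238  0.1818] [-5.1 -2.8 13.9] [-0.91  1.27 -0.02]
19.5 0.008850068532318109
```

View pics/z6.png

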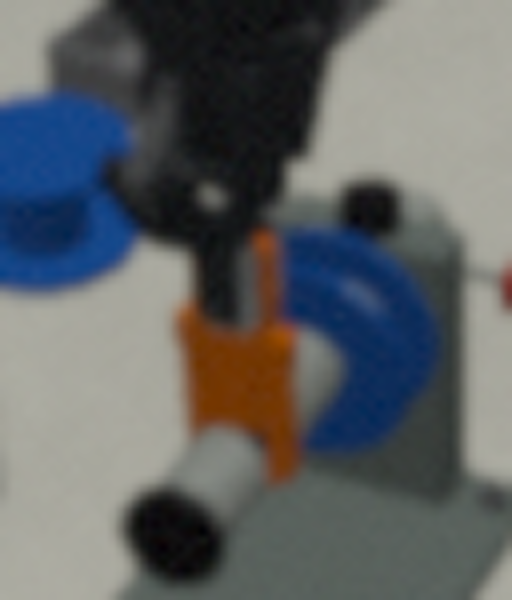

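The lips touched at TCP z≈0.199, which is 17 mm above the seat. The force then went through its snap and the clip stopped at 0.182, with its jaws around the axle in the picture. Now I release it.

Run:
```python
from h import *
Q=down(0.036)
movel([0.5466,0.2380,0.182],Q,0.04); print(read_ft_force().round(1),read_eef_pos())
move_gripper(0.05); print(read_finger_gap())
movel([0.5466,0.2380,0.30],Q,0.15); move_ptp([0.5,0.0,0.35],Q); pause(.3)
print(read_ft_force().round(1),read_eef_pos())
s=save('side','s6');t=save('top','t6')
f=lambda im,x,y,w,h,k:cv2.resize(im[y:y+h,x:x+w],None,fx=k,fy=k,interpolation=cv2.INTER_CUBIC)
cv2.imwrite('pics/z7.png',np.hstack([f(t,165,155,80,80,5),f(s,200,180,80,80,5)])[:,:,::-1])
cv2.imwrite('pics/full.png',np.hstack([cv2.resize(t,(400,300)),cv2.resize(s,(400,300))])[:,:,::-1])
print('tip',tip_of('side','clip'),tip_of('top','clip'),tip_of('side','clip_tab')[:1]);print(read_time_s())
G=[.5466,.238,.105];print(proj('side',[G,np.add(G,[0,0,.071])]),proj('top',[G,np.add(G,[0,0,.09])]))
```

```text
[-1.8 -0.8  2.3] [0.54655351 0.2382208  0.18197548]
0.049860488355753387
[-0.3 -0.1  0.1] [0.50013932 0.00138853 0.34969232]
tip [{'at': [229.3, 234.6], 'confidence': 0.73}] [{'at': [195.1, 190.9], 'confidence': 0.65}, {'at': [207.5, 196.8], 'confidence': 0.33}] [{'at': [227.4, 212.8], 'confidence': 0.61}]
22.725
[[230.57714963 235.11250829]
 [229.47984589 214.30298953]] [[193.9589566  190.72148444]
 [188.83515427 184.89778257]]
```

View pics/z7.png

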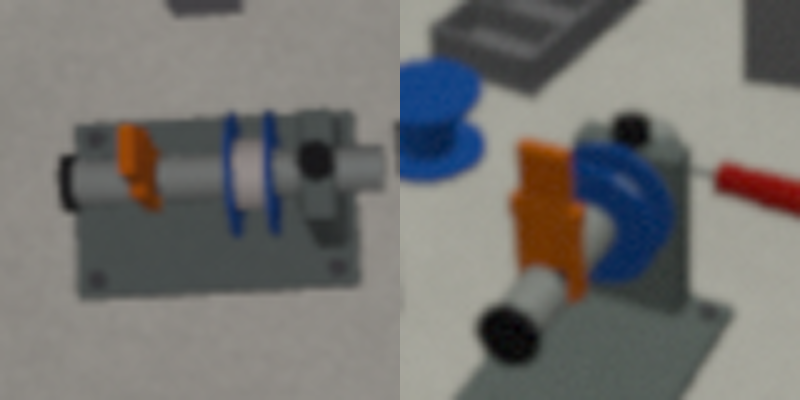

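View pics/full.png

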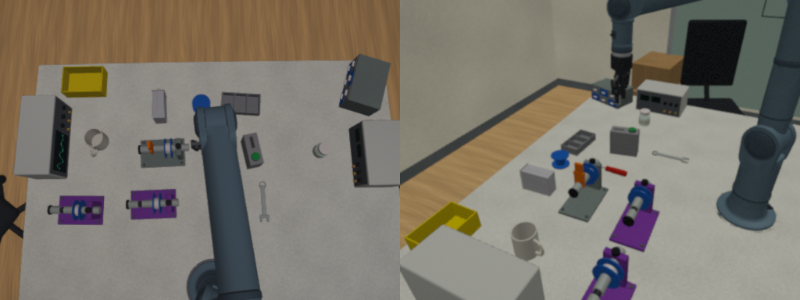

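The clip stands upright around the axle: top crop (139,165), side crop (549,220). Its seat reads (229.3,234.6) against a prediction of (230.6,235.1). Everything else is where it was and the robot is clear, so I'm handing in.

```bash
python3 -c "
from h import *
print(read_joint_vel().round(3)); sign_off()"
```

```text
[ 0.002 -0.005  0.001 -0.    -0.    -0.001 -0.   ]
the job is handed in; nothing more can be done
```

I pressed the plunger to its stop, took the clip by its tab, pressed it into the grey stand's groove and let go there. I handed in at about 23 s of the 64 s; `sign_off()` gives no verdict, so what follows is from my own checks.

- **Plunger:** it bottomed out at cap height 0.130 m. The wrist force reached 28 N against the stop, and the pictures showed the cap down and the tab raised.
- **Fit:** the lips touched at TCP z 0.199 m, then the clip stopped at 0.182 m, matching the expected 17 mm of travel. The highest force while it snapped in was about 4 N, below the quoted 6 to 12 N, but I only sampled it between steps. I pressed on to 14 N against the stop.
- **After letting go:** the clip stands upright around the axle in both pictures. The network's seat position was within about 1.4 px of the prediction in each view, roughly 3 to 4 mm. That is too coarse to confirm the 3 mm limit on its own, so being fully home rests mainly on the touch and stop heights.
- **Surroundings:** the other things looked undisturbed in both views. The arm was parked clear with near-zero wrist force.
- **Disagreement:** the fit of the stand's base left up to 2 px of error in the side view. The groove position read directly from both cameras agreed at y ≈ 0.238 m, so I used that.

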